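# Snap the lid onto a paint pot with the capping press

## Task

Close the copper paint pot with the orange lid: stand it in the round dish of the capping press's carriage, push the carriage fully in under the press, and press the red plunger head down to its stop so that the lid goes home. Then let the plunger spring back up and leave the pot standing there under the press. The press is to close the lid, not the fingers; keep the pot upright and do not disturb the other things on the bench.

Things in the scene. Friction and masses are not known exactly. Their poses are not given: they have to be found in the camera images.
- pot: Loose copper-coloured paint pot with a white paper band, a cylinder 50 mm in diameter and 50 mm high, about 0.12 kg; origin at the centre of its underside, z up through the lid. Its orange lid stands loosely above it on a 35 mm neck: 10 mm of white neck shows between pot and lid. Grip the copper body, 15 to 35 mm above the origin, not the lid.
- pot_lid (a joint): How far the orange lid has been pushed down, m: 0 = standing loosely, 0.010 = touching the pot; the press leaves it at about 0.009, which is home. It stiffly stays where it is pushed (about 7 N).
- lid_top (a point): Centre of the orange lid's top face; the lid is 42 mm in diameter and 12 mm thick. 72 mm above the pot's origin when loose, 62 to 63 mm when home.
- press: Green capping press fixed on the bench, z up; origin on the plunger's axis at bench height, y axis from the carriage's outer end towards the column. Base x -60 to 60, y -250 to 90 mm, 20 mm high, side rails up to 30 mm. Column at y = 50 to 82, 150 mm high; its arm, 44 mm wide, at heights 123 to 153 mm, reaches out to y = -21 mm. The plunger's 32 mm foot hangs 114 mm above the bench.
- plunger (a joint): How far the plunger is pressed down, m: 0 = up, 0.017 = down on its stop. A spring pushes it back (3 N at the top, 7 N at the stop; with the lid's resistance about 14 N in all).
- plunger_top (a point): Centre of the flat top of the red plunger head, a disc 44 mm in diameter and 18 mm thick; 188 mm above the bench when up.
- carriage (a joint): How far the aluminium carriage has been slid along the press's +y axis, m: 0 = fully out, 0.120 = fully in, with the dish under the plunger. About 2 N of friction; stays where it is left.
- dish (a point): Centre of the floor of the carriage's round dish, 34 mm above the bench: inner diameter 60 mm, rim 5 mm high and 5 mm thick. Lies on the press's y axis, 120 mm before the plunger when the carriage is out. Turned with the press.
- carriage_knob (a point): Centre of the black ball, 26 mm in diameter, on a 14 mm post at the carriage's outer end, 100 mm outside the dish centre (press -y), 80 mm above the bench; the carriage plate below it is 34 mm above the bench and 40 mm wide.
- pot_blue: Bystander: closed brass-coloured paint pot with a blue lid, 50 mm diameter, 62 mm high, origin at the centre of its underside.
- pot_white: Bystander: closed blue paint pot with a white lid, 50 mm diameter, 62 mm high, origin at the centre of its underside.
- tin: Bystander: squat brown jar with a brass lid, 60 mm diameter, 38 mm high, origin at the centre of its underside.
- glue: Bystander: white glue bottle with a blue cap, 52 mm diameter, 130 mm high, origin at the centre of its underside.
- tumbler: Bystander: glass tumbler, 72 mm diameter, 85 mm high, origin at the centre of its underside.
- brush: Bystander: flat paint brush with a grey head, lying down, about 200 mm long, origin under its middle.
Mind the look-alikes: they are no part of the job. There is more than one size of the pot; the job needs the larger.

How it is judged:
On the way, in this order (a step that is already met when the one before it is completed fails the run):
1. the pot stands upright in the dish of the drawn-out carriage, released, its lid still loose (horizontal distance between pot and dish below 0.012 m and z of pot in the frame of dish below 0.004 m and angle between pot's own z axis and vertical below 0.08 rad and contact force between the fingers and pot below 0.2 N and value of joint carriage below 0.08 m and value of joint pot_lid below 0.003 m), for 0.2 s.
2. the carriage is fully in with the pot in its dish, the lid still loose (horizontal distance between pot and dish below 0.012 m and z of pot in the frame of dish below 0.004 m and angle between pot's own z axis and vertical below 0.08 rad and value of joint carriage above 0.114 m and value of joint pot_lid below 0.003 m), for 0.1 s.
3. the plunger is down on its stop and the lid is home (value of joint plunger above 0.0155 m and value of joint pot_lid above 0.007 m and value of joint carriage above 0.112 m), for 0.05 s.
At the end, for the whole second after the job is handed in: The orange lid is pressed home (at least 7 of its 10 mm), the plunger is back up (within 3 mm), the carriage is in (within 8 mm of its stop), and the pot stands at rest and upright in the dish (within 12 mm of its centre), released (horizontal distance between pot and dish below 0.012 m and z of pot in the frame of dish below 0.004 m and angle between pot's own z axis and vertical below 0.08 rad and contact force between the fingers and pot below 0.2 N and value of joint pot_lid above 0.007 m and value of joint plunger below 0.003 m and value of joint carriage above 0.112 m and linear speed of pot below 0.01 m/s); the robot touches nothing.
It fails at once if the pot is tipped more than about 25 degrees (angle between pot's own z axis and vertical above 0.44 rad).
It fails at once if another thing on the bench is shifted by more than 30 mm (distance of any of pot_blue, pot_white, tin, glue, tumbler, brush from where it was at the start of the episode above 0.03 m).
It also fails if it takes over 61 s, if anything falls off the work surface, if the arm or the gripper's body presses on something with over 40 N, if the wrist force passes 120 N, or if a joint passes its speed limit or range.

## Robot

A 7-joint arm with a two-finger parallel gripper is mounted at the origin on the work surface. World frame = base frame: x ahead of the robot, y to its left, z up, the work surface at z = 0. Lengths are in m, angles in rad, forces in N, time in s.
With the tool pointing down it reaches from about 0.4 to 0.85 m from the base axis. Payload 4.5 kg.
Tool frame: the origin (TCP) lies at the centre of the arm's flange, where the gripper is bolted on; the fingertips stand 166 mm ahead of it and the grasp point (between the pads) lies 147 mm ahead of it; z points along the fingers, y is the line along which they close (so a half turn about z gives the same grasp; the last joint's range is limited). The gripper opens to 88 mm and grips with 3 to 60 N. Pads are 18 mm wide; open, the fingers measure 123 mm over their backs; the gripper's body (75 mm by 187 mm) begins 45 mm behind the grasp point.
Start: joints at [1.262, 0.689, -0.195, 1.565, 0.157, 0.902, -0.215], TCP at [0.21, -0.589, 0.405] pointing down, gripper open.
Joint ranges: [-3.01, 3.01], [-0.46, 2.08], [-1.47, 1.51], [0.13, 2.56], [-1, 4.14], [0.04, 2.09], [-2.66, 2.66]. Speed limits (rad/s): [2.57, 2.57, 3.14, 3.14, 3.14, 3.14, 3.14].

## Interface

Orientations are given as a unit quaternion [x, y, z, w].
In Python, from rig import robot gives the robot as it stands.
- The arm moves only by the tool play_rows, never from a script. Its argument "plan" is text: rows parted by semicolons, each of 5 numbers parted by spaces: the opening, from 0 (shut) to 1 (fully open), then the shift along the world's x, y, z each as a share of 400 mm, from -1 to 1, then the turn about the world's z as a share of 360 degrees, from -1 to 1. In form: hand tx ty tz roll; .... A call has 1 to 5 rows; each row is the pose to reach, as a shift and turn from the pose commanded when the call began, turning the shorter way round; what a row does not reach only later rows make up. A row lasts 1/8 s, in which the tool goes at most 62.5 mm and 10.7 degrees, less where a joint would pass 70% of its speed; a pose out of reach is approached as far as the arm can. A call with a number of a shift or a turn outside -1 to 1 is refused whole. A call with a gripper value outside its range is refused whole. The fingers move at their own pace and stop on an object; "squeeze" is the grip in N (left out, the last holds). Time passes only in rows, so rows that repeat a pose let the fingers close. It gives the time, the measured TCP pose, the force, the opening and the grip force at its end, in the units of the state.
- robot.read_state(): the state, without advancing time (a new reading comes with each control period).
- robot.capture(name): name is "scene" or "top" or "wrist"; returns a dict with "pixels" (400x640x3 uint8, red, green, blue), "fx", "fy", "cx", "cy" (pixels), "cam_to_world" (4x4, takes a point from camera to world coordinates). Camera axes: x right, y down, z forward; pixel columns grow to the right and rows downward; lengths in m; the calibration is good to about 2 mm. A picture is of the moment at which its call begins. There is no depth.
- robot.sign_off(): hands the job in; it is judged then, once.
Trained networks look in a picture, given as the dict that the camera call returned (one of the last four; its "shot" number tells which), for a name from the list of things; names that differ only in an ending like _2 or _b are one class to them, and where a whole thing is asked for, a point or a joint stands for the part that bears it (a point fixed in the world has none). Each returns a list of dicts, best first, with "confidence" (0 to 1); they miss things now and then, are a little off and sometimes report something else, mostly with a low value. They report only what shows in the picture. A call takes as long as a camera call. They do not tell look-alikes from the thing itself.
- robot.regions_of(picture, thing): "mask" (400x640 bool, what is visible of it) and "box" ([left, top, right, bottom] in pixels, round what is visible of it).
The state is a dict: "clock": time; "joint_positions": joint angles; "dq": joint speeds; "joint_efforts": joint torques, N m; "tcp_pos": TCP position; "orientation": TCP orientation; "wrist_force": force on the tool from outside, world axes, zero at the start; "wrist_torque": the same for the moment, N m; "finger_gap": opening from 0.0 (shut) to 1.0 (fully open); "grasp_force": force on a finger pad.
Only numpy, scipy, OpenCV 4.12 (cv2) and the standard library are available. Lean on these libraries where they do the work, as an engineer would, in place of code of your own. Each camera call takes 0.05 s, during which the arm holds its last target. There are 200 camera calls.

## Working session

There is one attempt and no reset: what is moved stays moved. The work goes in short steps, Python scripts to look and compute and a tool call to move; the robot and the scene stay as the last step left them, time stands still between calls to the robot, and variables do not carry over. Pictures are saved under pics/ and viewed, at most 10 in all, crops included, and the job is handed in when it is done.

Besides the shell and the picture viewer there is one more tool, called after "Emit:" in YAML: its name, and indented under it one key for each argument. play_rows: Moves the arm, as the interface text tells. Shift numbers are shares of 400 mm and turn numbers shares of 360 degrees, none past 1 either way. Its arguments: {"type":"object","properties":{"plan":{"type":"string"},"squeeze":{"type":"number"}},"required":["plan"]}

```bash
mkdir -p pics; cat > h.py <<'E'
from rig import robot
import numpy as np, cv2
def ray(p,u,v):
    M=np.array(p["cam_to_world"]); d=M[:3,:3]@np.array([(u-p["cx"])/p["fx"],(v-p["cy"])/p["fy"],1]); return M[:3,3],d
def onz(p,u,v,z):
    o,d=ray(p,u,v); return o+d*(z-o[2])/d[2]
def proj(p,X):
    M=np.linalg.inv(np.array(p["cam_to_world"])); c=M[:3,:3]@np.array(X)+M[:3,3]; return p["fx"]*c[0]/c[2]+p["cx"],p["fy"]*c[1]/c[2]+p["cy"]
def save(p,n): cv2.imwrite(f"pics/{n}.png",cv2.cvtColor(np.asarray(p["pixels"]),cv2.COLOR_RGB2BGR))
E
python3 - <<'E'
from h import *
ims={n:robot.capture(n) for n in("scene","top")}
for n,p in ims.items():
    print(n,np.round(p["cam_to_world"],3).tolist(),p["fx"])
    for t in["pot","press","lid_top","plunger_top","dish","carriage_knob","pot_blue","pot_white","tin","glue","tumbler","brush"]:
        try: print(t,[(np.round(r["box"]).tolist(),round(r["confidence"],2),int(r["mask"].sum())) for r in robot.regions_of(p,t)][:4])
        except Exception as e: print(t,e)
s=[cv2.cvtColor(np.asarray(p["pixels"]),cv2.COLOR_RGB2BGR) for p in ims.values()]
cv2.imwrite("pics/top.png",s[1]);cv2.imwrite("pics/scene.png",s[0])
print(robot.read_state())
E
```

```text
scene [[-0.111, 0.805, -0.583, 1.105], [0.994, 0.092, -0.062, -0.04], [0.003, -0.586, -0.81, 0.946], [0.0, 0.0, 0.0, 1.0]] 457.15517165037653
pot [([300.0, 216.0, 316.0, 240.0], 0.79, 264), ([282.0, 180.0, 302.0, 213.0], 0.61, 567)]
press [([332.0, 215.0, 502.0, 296.0], 0.87, 9212), ([160.0, 197.0, 194.0, 268.0], 0.39, 1095)]
lid_top [([282.0, 180.0, 298.0, 199.0], 0.47, 217)]
plunger_top [([453.0, 215.0, 476.0, 239.0], 0.92, 417)]
dish [([344.0, 236.0, 417.0, 279.0], 0.58, 2150)]
carriage_knob [([343.0, 237.0, 419.0, 280.0], 0.86, 2121)]
pot_blue [([240.0, 229.0, 264.0, 261.0], 0.91, 601)]
pot_white [([222.0, 186.0, 247.0, 217.0], 0.71, 517), ([283.0, 180.0, 299.0, 198.0], 0.34, 234)]
tin [([259.0, 155.0, 284.0, 181.0], 0.91, 473), ([452.0, 216.0, 480.0, 242.0], 0.38, 433)]
glue [([189.0, 266.0, 221.0, 308.0], 0.7, 925)]
tumbler [([272.0, 290.0, 308.0, 337.0], 0.78, 1229)]
brush [([159.0, 199.0, 193.0, 266.0], 0.7, 1040)]
top [[-0.015, -0.989, 0.144, 0.403], [-1.0, 0.015, -0.003, -0.093], [0.001, -0.144, -0.99, 1.221], [0.0, 0.0, 0.0, 1.0]] 483.7510351681262
pot [([348.0, 241.0, 371
[... 912 characters left out ...]
8909702, -0.19459437,  1.56531647,  0.15728851,
        0.90252176, -0.21508352]), 'dq': array([-8.33300885e-04, -2.00002423e-04,  2.11530057e-03,  8.08771236e-04,
       -3.56475032e-06, -8.03933118e-05, -2.07829788e-03]), 'joint_efforts': array([-2.53633580e-04, -5.27502322e+01, -1.26708783e+00, -1.53747958e+01,
       -5.18990890e-02, -6.54400883e-04, -1.70113753e-05]), 'tcp_pos': array([ 0.21008209, -0.58863472,  0.40474002]), 'orientation': array([9.85346868e-01, 1.70562452e-01, 8.34445146e-06, 1.83867839e-05]), 'wrist_force': array([0.24636622, 0.3194023 , 0.21242657]), 'wrist_torque': array([ 0.0023805 , -0.02912207,  0.02794297]), 'grasp_force': 0.0, 'finger_gap': 0.9968688152925272}
```

View pics/top.png

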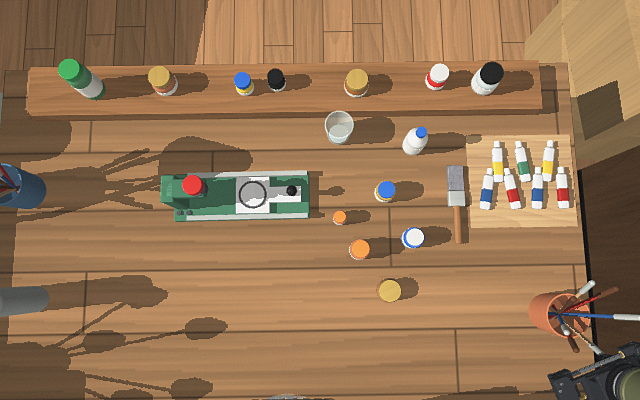

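View pics/scene.png

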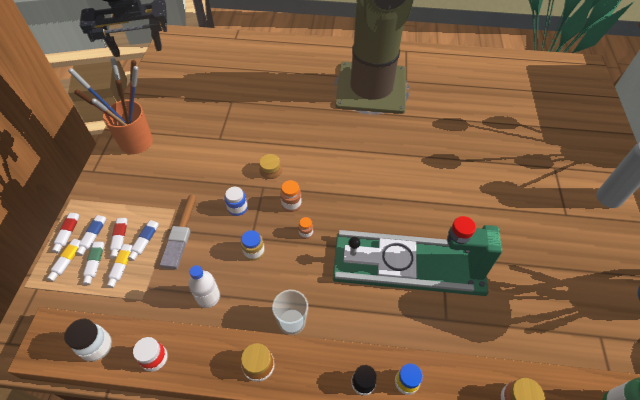

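The top view has two orange lids: the large one at (359,249) and the small one at (340,217). Blue, white and brass lids are at (386,190), (413,237) and (390,291). The press knob is at (291,190), the dish at (253,194) and the red head at (192,185). I choose the large orange one, and will check it in a crop while measuring.

```bash
cat >> h.py <<'E'
def blob(p,box,lo,hi,mx=0):
    l,t,r,b=box; im=cv2.cvtColor(np.asarray(p["pixels"]),cv2.COLOR_RGB2HSV)[t:b,l:r]
    m=cv2.inRange(im,lo,hi); n,lab,st,c=cv2.connectedComponentsWithStats(m); k=1+np.argmax(st[1:,4])
    return c[k]+[l,t], st[k].tolist()
E
python3 - <<'E'
from h import *
T=robot.capture("top");S=robot.capture("scene")
def tri(a,b):
    (o1,d1),(o2,d2)=ray(T,*a),ray(S,*b); A=np.stack([d1,-d2],1); s=np.linalg.lstsq(A,o2-o1,rcond=None)[0]
    return (o1+s[0]*d1+o2+s[1]*d2)/2, np.linalg.norm(o1+s[0]*d1-o2-s[1]*d2)
OR=((5,180,120),(16,255,255)); RD=((0,200,100),(4,255,255)); BK=((0,0,0),(180,255,45))
for n,bt,bs,(lo,hi),z in [("lid",(345,236,375,262),(276,176,306,214),OR,.07),("small",(330,208,350,228),(296,214,318,240),OR,.05),("plunger",(175,170,210,200),(445,212,482,246),RD,.185),("knob",(282,180,300,200),(345,233,365,254),BK,.08)]:
    a,sa=blob(T,bt,lo,hi); b,sb=blob(S,bs,lo,hi)
    print(n,a.round(1),sa,b.round(1),sb,[x.round(4).tolist() if hasattr(x,'round') else x for x in tri(a,b)],onz(T,*a,z).round(4),onz(S,*b,z).round(4))
def crop(p,l,t,r,b): return cv2.resize(cv2.cvtColor(np.asarray(p["pixels"])[t:b,l:r],cv2.COLOR_RGB2BGR),(400,280),interpolation=cv2.INTER_CUBIC)
cv2.imwrite("pics/crop.png",np.vstack([np.hstack([crop(S,230,170,330,240),crop(T,310,180,410,250)]),np.hstack([crop(S,330,205,430,275),crop(T,220,160,320,230)])]))
E
```

```text
lid [362.5 240. ] [17, 4, 2, 1, 2] [290.  187.8] [6, 4, 17, 16, 224] [[0.4785, -0.1806, 0.0906], 0.0064] [ 0.4802 -0.1854  0.07  ] [ 0.4633 -0.1807  0.07  ]
small [345. 217.] [15, 8, 1, 3, 3] [305.4 222.4] [3, 3, 13, 12, 114] [[0.5386, -0.1404, 0.0416], 0.0118] [ 0.5381 -0.1459  0.05  ] [ 0.5436 -0.1336  0.05  ]
plunger [193. 194.] [16, 24, 5, 1, 5] [464.2 226.3] [8, 4, 23, 22, 350] [[0.5828, 0.1982, 0.1556], 0.0024] [0.5777 0.189  0.185 ] [0.602  0.1906 0.185 ]
knob [291.8 190. ] [5, 6, 10, 10, 59] [353.8 242.5] [4, 4, 11, 12, 88] [[0.6016, -0.0189, 0.0801], 0.0007] [ 0.6016 -0.0186  0.08  ] [ 0.6015 -0.0193  0.08  ]
```

View pics/crop.png

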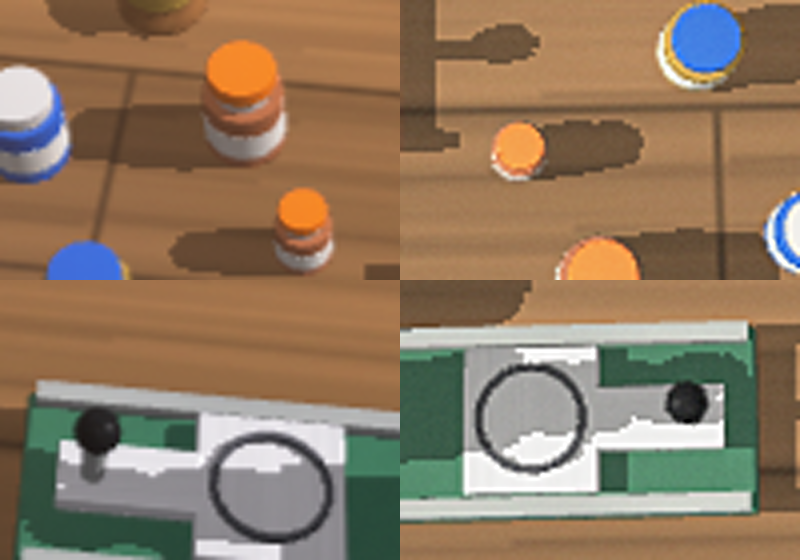

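The crop confirms it: the large orange-lidded copper pot at scene (290,195) stands with the small twin near (305,228). The dish ring is at top (253,194). The top image is brighter, so I'll loosen the colour limits.

```bash
cat > m.py <<'E'
from h import *
T=robot.capture("top");S=robot.capture("scene")
def tri(a,b):
    (o1,d1),(o2,d2)=ray(T,*a),ray(S,*b); A=np.stack([d1,-d2],1); s=np.linalg.lstsq(A,o2-o1,rcond=None)[0]
    return ((o1+s[0]*d1+o2+s[1]*d2)/2).round(4), round(float(np.linalg.norm(o1+s[0]*d1-o2-s[1]*d2)),4)
OR=((5,150,225),(18,255,255)); RD=((0,190,140),(4,255,255)); RD2=((170,190,140),(180,255,255));BK=((0,0,0),(180,255,45));RG=((0,0,0),(180,80,90))
def ring(p,box):
    l,t,r,b=box; m=cv2.inRange(cv2.cvtColor(np.asarray(p["pixels"]),cv2.COLOR_RGB2HSV)[t:b,l:r],(0,0,0),(180,90,85))
    n,lab,st,c=cv2.connectedComponentsWithStats(m); k=1+np.argmax(st[1:,2]); q=np.argwhere(lab==k)[:,::-1].astype(np.float32)
    e=cv2.fitEllipse(cv2.convexHull(q)); return np.array(e[0])+[l,t],[*np.round(e[1],1)]
E
python3 - <<'E'
from m import *
for n,bt,bs,(lo,hi),z in [("lid",(345,236,375,262),(276,176,306,214),OR,.072),("small",(330,208,350,228),(296,214,318,240),OR,.05),("plunger",(175,170,210,200),(445,212,482,246),RD,.188)]:
    hi2=hi
    a,sa=blob(T,bt,(lo[0],130,180),hi); b,sb=blob(S,bs,lo,hi)
    print(n,a.round(1),sa,b.round(1),sb,tri(a,b),onz(T,*a,z).round(4),onz(S,*b,z).round(4))
a,ea=ring(T,(235,176,283,215)); b,eb=ring(S,(378,238,419,276)); print(a,ea,b,eb,tri(a,b),onz(T,*a,.038),onz(S,*b,.038))
# box centres of press
p=np.asarray(T["pixels"]); print(p[185,192],p[248,359]); 
# rail edges in top: bright rail corners
for n in("pot_blue","pot_white","tin","glue","tumbler"):
    r=robot.regions_of(T,n)[0]["box"]; print(n,onz(T,(r[0]+r[2])/2,(r[1]+r[3])/2,.06).round(3))
E
```

```text
lid [359.2 248.7] [5, 3, 20, 20, 300] [290.2 186.8] [6, 4, 18, 14, 187] (array([ 0.4599, -0.1788,  0.0697]), 0.0035) [ 0.4596 -0.1769  0.072 ] [ 0.4616 -0.1802  0.072 ]
small [339.1 216.6] [3, 2, 13, 14, 130] [305.3 221.9] [4, 3, 12, 10, 94] (array([ 0.5398, -0.1329,  0.0466]), 0.0026) [ 0.5392 -0.1315  0.05  ] [ 0.542  -0.1338  0.05  ]
plunger [191.3 184.4] [7, 5, 20, 20, 293] [464.6 225.2] [9, 4, 22, 21, 323] (array([0.599 , 0.1925, 0.1846]), 0.0016) [0.5984 0.1924 0.188 ] [0.6014 0.1906 0.188 ]
[252.14216805 194.05907631] [np.float64(26.8), np.float64(27.2)] [397.41773033 256.98879623] [np.float64(26.3), np.float64(30.8)] (array([0.6008, 0.0823, 0.0337]), 0.0015) [0.60012357 0.08245028 0.038     ] [0.60329198 0.08099512 0.038     ]
[234  67  64] [245 162  78]
pot_blue [ 0.595 -0.245  0.06 ]
pot_white [ 0.359 -0.242  0.06 ]
tin [ 0.357 -0.244  0.06 ]
glue [ 0.723 -0.327  0.06 ]
tumbler [ 0.758 -0.136  0.06 ]
```

Measured (m):
- Pot: (0.460, -0.179).
- Dish: (0.601, 0.082), with the carriage about 10 mm in.
- Knob: (0.6015, -0.019).
- Plunger: (0.599, 0.192).

The heights and spacings fit the description, so I'm moving above the pot.

Emit:
play_rows:
  plan: "1 .08 .13 0 0; 1 .16 .26 0 0; 1 .24 .39 0 0; 1 .32 .52 0 0; 1 .4 .65 0 0"
  squeeze: 12

```text
clock: 2.38
tcp_pos: [0.371, -0.327, 0.405]
orientation: [0.985, 0.17, 0.0, 0.0]
wrist_force: [1.3, 0.5, 0.3]
finger_gap: 1.002
grasp_force: 0.0
```

Emit:
play_rows:
  plan: "1 .07 .12 0 0; 1 .14 .24 -.05 0; 1 .225 .375 -.15 0; 1 .225 .375 -.15 0; 1 .225 .375 -.15 0"

```text
clock: 3.0
tcp_pos: [0.4602, -0.1784, 0.3445]
orientation: [0.985, 0.171, -0.0, -0.0]
wrist_force: [0.5, 0.1, 0.5]
finger_gap: 1.002
grasp_force: 0.0
```

```bash
python3 - <<'E'
from h import *
s=robot.read_state(); print(s["clock"],s["tcp_pos"],s["orientation"],s["finger_gap"])
W=robot.capture("wrist"); save(W,"w1"); print(np.round(W["cam_to_world"],3).tolist(),W["fx"])
a,sa=blob(W,(0,0,640,400),(5,130,150),(18,255,255)); print(a,sa,onz(W,*a,.072))
for r in robot.regions_of(W,"lid_top")+robot.regions_of(W,"pot"): print(r["box"],r["confidence"])
E
```

```text
3.0 [ 0.46024552 -0.17836187  0.34449039] [ 9.85226862e-01  1.71253689e-01 -4.50870102e-04 -4.59879501e-05] 1.0019512978928247
[[0.337, -0.893, -0.298, 0.538], [-0.941, -0.32, -0.107, -0.15], [0.0, 0.317, -0.948, 0.324], [0.0, 0.0, 0.0, 1.0]] 311.71019076671695
[186.24694527 161.48925854] [0, 0, 436, 318, 87651] [ 0.45313265 -0.05846011  0.072     ]
[303.2, 177.7, 354.9, 222.8] 0.71
[291.4, 73.6, 328.8, 109.2] 0.61
[301.2, 160.5, 358.1, 225.7] 0.92
[293.6, 68.6, 327.6, 107.3] 0.8
```

View pics/w1.png

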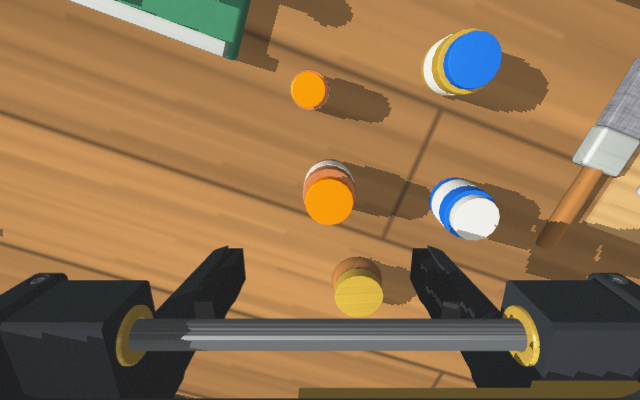

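The wrist view shows the target lid at (329,200), the small twin at (309,90), the white pot at (474,217) and the tin at (358,290).

```bash
python3 - <<'E'
from h import *
W=robot.capture("wrist")
a,sa=blob(W,(303,174,358,227),(10,200,220),(20,255,255)); print(a,sa,onz(W,*a,.072))
for n,u,v,z in [("small",309,90,.05),("white",474,217,.062),("tin",358,297,.038),("blue",472,60,.062)]: print(n,onz(W,u,v,z).round(3))
E
```

```text
[325.95801749 199.52419825] [0, 3, 48, 46, 1715] [ 0.46018254 -0.17949205  0.072     ]
small [ 0.539 -0.137  0.05 ]
white [ 0.486 -0.312  0.062]
tin [ 0.357 -0.252  0.038]
blue [ 0.601 -0.249  0.062]
```

Emit:
play_rows:
  plan: "1 0 -.004 -.13 0; 1 0 -.004 -.26 0; 1 0 -.004 -.36 0; 1 0 -.004 -.41 0; 1 0 -.004 -.41 0"

```text
clock: 3.82
tcp_pos: [0.4595, -0.1813, 0.1801]
orientation: [0.986, 0.17, -0.001, -0.0]
wrist_force: [-1.0, 0.4, 0.2]
finger_gap: 0.999
grasp_force: 0.0
```

Emit:
play_rows:
  plan: ".45 0 0 0 0; .45 0 0 0 0; .45 0 0 0 0; .45 0 0 0 0; .45 0 0 0 0"

```text
clock: 4.45
tcp_pos: [0.4602, -0.1802, 0.1811]
orientation: [0.985, 0.171, 0.0, 0.0]
wrist_force: [-0.2, 0.5, 5.0]
finger_gap: 0.566
grasp_force: 12.0
```

Emit:
play_rows:
  plan: ".45 0 0 0 0; .45 0 0 0 0; .45 0 0 0 0"

```text
clock: 4.82
tcp_pos: [0.4602, -0.1802, 0.1811]
orientation: [0.985, 0.171, 0.0, 0.0]
wrist_force: [-0.7, -0.2, 5.9]
finger_gap: 0.561
grasp_force: 12.0
```

Emit:
play_rows:
  plan: ".45 0 0 .02 0; .45 0 0 .05 0; .45 0 0 .1 0; .45 0 0 .15 0; .45 0 0 .15 0"

```text
clock: 5.45
tcp_pos: [0.4604, -0.1805, 0.2422]
orientation: [0.985, 0.17, 0.001, 0.001]
wrist_force: [-0.6, -0.9, -1.2]
finger_gap: 0.563
grasp_force: 12.0
```

```bash
python3 - <<'E'
from h import *
S=robot.capture("scene"); cv2.imwrite("pics/s2.png",cv2.resize(cv2.cvtColor(np.asarray(S["pixels"])[130:260,230:390],cv2.COLOR_RGB2BGR),(800,600),interpolation=cv2.INTER_CUBIC)); print(robot.read_state()["wrist_force"],robot.read_state()["wrist_torque"])
E
```

```text
[ 0.15441005  0.04978948 -2.67530044] [0.02321675 0.01848184 0.00672655]
```

View pics/s2.png

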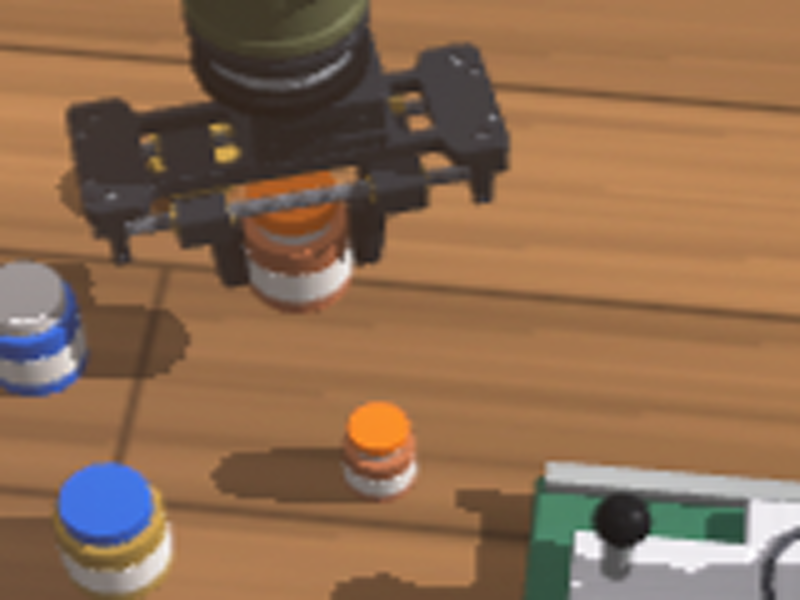

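The pot is held upright and the neck shows below the lid. Next I carry it over the dish, turning the closing line to the press's x axis.

Emit:
play_rows:
  plan: ".45 .03 .06 .12 .029; .45 .08 .16 .2 .058; .45 .15 .28 .2 .087; .45 .22 .41 .2 .116; .45 .29 .54 .2 .145"

```text
clock: 6.12
tcp_pos: [0.5765, 0.0373, 0.3199]
orientation: [0.808, 0.589, -0.001, -0.0]
wrist_force: [1.8, -0.1, -2.1]
finger_gap: 0.565
grasp_force: 12.0
```

Emit:
play_rows:
  plan: ".45 .04 .08 0 .029; .45 .062 .1155 0 .0506; .45 .062 .1155 0 .0506; .45 .062 .1155 0 .0506; .45 .062 .1155 0 .0506"

```text
clock: 6.75
tcp_pos: [0.6005, 0.0806, 0.3205]
orientation: [0.708, 0.706, -0.001, 0.0]
wrist_force: [0.1, -0.3, -0.8]
finger_gap: 0.565
grasp_force: 12.0
```

```bash
python3 - <<'E'
from m import *
s=robot.read_state(); print(s["tcp_pos"],s["orientation"],s["wrist_force"])
W=robot.capture("wrist"); save(W,"w2"); save(T,"t2")
E
```

```text
[0.60070225 0.08100258 0.32073093] [ 7.07406019e-01  7.06807292e-01 -3.59793422e-04  2.14515219e-04] [-0.26334256  0.053969   -1.55546744]
```

View pics/w2.png

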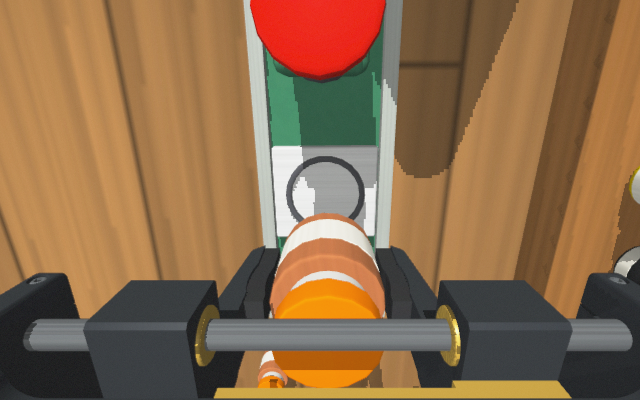

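The wrist view shows the ring centred near (326,194) beyond the pot, which is upright; the small twin is at (270,375).

```bash
python3 - <<'E'
from h import *
W=robot.capture("wrist"); s=robot.read_state(); t=s["tcp_pos"]
for u,v in[(326,194),(326,157.5),(287,192),(364.5,192)]: print(onz(W,u,v,.039).round(4))
for u,v in [(326,214)]: print("far rim of pot bottom",onz(W,u,v,t[2]-.181).round(4), "exp y",t[1]+.025)
# widest band left/right at neck height etc: lid centre
print("lid near/top center", proj(W,[t[0],t[1],t[2]-.181+.072]))
M=np.array(W["cam_to_world"]); print(M.round(3).tolist())
E
```

```text
[0.5997 0.0844 0.039 ]
[0.5998 0.1165 0.039 ]
[0.5656 0.0862 0.039 ]
[0.6334 0.0862 0.039 ]
far rim of pot bottom [0.6001 0.1035 0.1399] exp y 0.10648059431895046
lid near/top center (np.float64(327.3606927416243), np.float64(344.06848841928706))
[[1.0, -0.001, 0.0, 0.601], [-0.001, -0.948, -0.317, 0.164], [0.001, 0.317, -0.948, 0.3], [0.0, 0.0, 0.0, 1.0]]
```

Emit:
play_rows:
  plan: ".45 -.002 .004 -.1 0; .45 -.002 .004 -.18 0; .45 -.002 .004 -.225 0; .45 -.002 .004 -.24 0; .45 -.002 .004 -.24 0"

```text
clock: 7.58
tcp_pos: [0.6004, 0.0837, 0.2252]
orientation: [0.707, 0.707, 0.0, 0.0]
wrist_force: [0.9, -0.5, -1.7]
finger_gap: 0.567
grasp_force: 12.0
```

Emit:
play_rows:
  plan: ".45 0 0 -.008 0; .45 0 0 -.015 0; .45 0 0 -.022 0; .45 0 0 -.022 0; .45 0 0 -.022 0"

```text
clock: 8.2
tcp_pos: [0.6001, 0.0836, 0.216]
orientation: [0.707, 0.707, 0.0, 0.0]
wrist_force: [0.5, -0.9, -0.6]
finger_gap: 0.566
grasp_force: 12.0
```

Emit:
play_rows:
  plan: ".45 0 0 -.002 0; .45 0 0 -.003 0; .45 0 0 -.003 0; .45 0 0 -.003 0"

```text
clock: 8.7
tcp_pos: [0.6001, 0.0836, 0.2152]
orientation: [0.707, 0.707, 0.0, 0.0]
wrist_force: [-1.2, -0.6, 4.9]
finger_gap: 0.565
grasp_force: 12.0
```

Emit:
play_rows:
  plan: ".62 0 0 0 0; .7 0 0 0 0; .8 0 0 0 0; .8 0 0 0 0; .8 0 0 0 0"

```text
clock: 9.32
tcp_pos: [0.6001, 0.0836, 0.2147]
orientation: [0.707, 0.707, 0.0, -0.0]
wrist_force: [0.2, -0.4, -0.6]
finger_gap: 0.8
grasp_force: 0.0
```

```bash
python3 - <<'E'
from h import *
s=robot.read_state(); print(s["tcp_pos"],s["wrist_force"],s["finger_gap"],s["grasp_force"])
W=robot.capture("wrist"); save(W,"w3")
E
```

```text
[0.60010104 0.08357708 0.21467217] [ 0.23166563 -0.43492964 -0.63169026] 0.7998813442058103 0.0
```

View pics/w3.png

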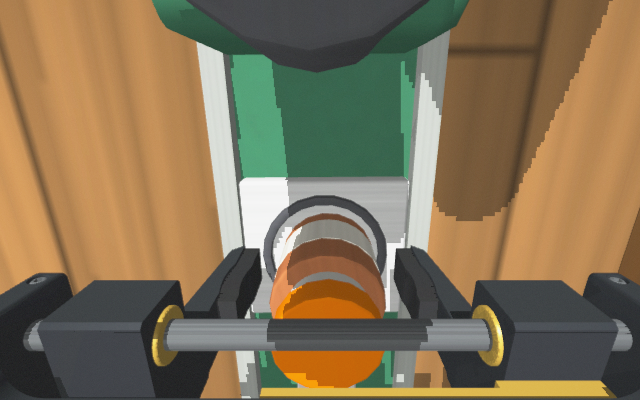

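The pot stands inside the ring, released and upright, with the lid loose. Next I retreat upward and go round to behind the knob.

Emit:
play_rows:
  plan: ".8 0 0 .05 0; .8 0 0 .15 0; .8 0 0 .3 0; .8 0 0 .3 0"

```text
clock: 9.88
tcp_pos: [0.6017, 0.0844, 0.3408]
orientation: [0.707, 0.707, 0.005, 0.003]
wrist_force: [-0.4, 0.4, 0.0]
finger_gap: 0.805
grasp_force: 0.0
```

Emit:
play_rows:
  plan: "0 0 -.13 0 0; 0 0 -.26 0 0; 0 0 -.395 0 0; 0 0 -.395 0 0; 0 0 -.395 0 0"

```text
clock: 10.5
tcp_pos: [0.5999, -0.0739, 0.3349]
orientation: [0.707, 0.708, 0.0, -0.0]
wrist_force: [-0.5, 0.8, -0.1]
finger_gap: 0.257
grasp_force: 0.0
```

```bash
python3 - <<'E'
from m import *
s=robot.read_state(); print(s["tcp_pos"],s["finger_gap"])
W=robot.capture("wrist"); save(W,"w4")
for p,n in((T,"top"),(S,"scene")):
    print(n,[(r["box"],r["confidence"]) for r in robot.regions_of(p,"carriage_knob")][:2])
    for nm,X in(("knob",[.601,-.019,.08]),("lid",[.600,.083,.106])): print(nm,proj(p,X))
E
```

```text
[ 0.60009097 -0.07246138  0.33495475] 0.16390476081591515
top [([239.9, 173.8, 300.9, 213.8], 0.93), ([237.2, 178.0, 265.6, 201.7], 0.64)]
knob (np.float64(291.9707513987269), np.float64(190.23201049829575))
lid (np.float64(247.62922607467917), np.float64(189.40587454701912))
scene [([339.9, 236.5, 416.8, 281.6], 0.67)]
knob (np.float64(353.934716483509), np.float64(242.2628803632538))
lid (np.float64(402.9197731045142), np.float64(240.4192068858221))
```

View pics/w4.png

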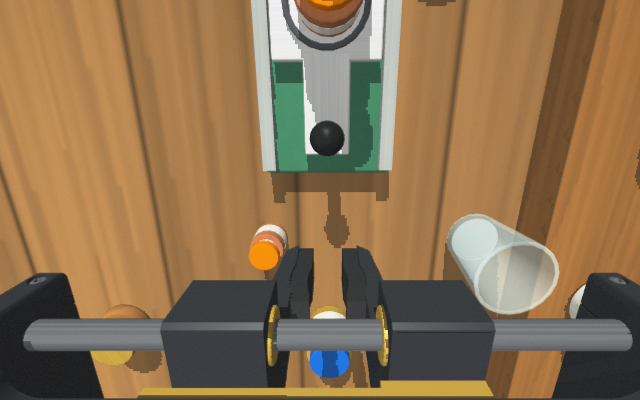

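The knob is at (327,138), straight ahead of the closing fingers. The pot is centred in the ring at (327,10), and nothing lies under the fingertips.

Emit:
play_rows:
  plan: "0 0 0 -.1 0; 0 0 0 -.2 0; 0 0 0 -.26 0; 0 0 0 -.26 0; 0 0 0 -.26 0"

```text
clock: 11.38
tcp_pos: [0.6007, -0.0738, 0.2317]
orientation: [0.707, 0.708, 0.001, 0.0]
wrist_force: [0.1, 0.1, 0.5]
finger_gap: 0.006
grasp_force: 0.0
```

Emit:
play_rows:
  plan: "0 0 .03 0 0; 0 0 .05 0 0; 0 0 .065 0 0; 0 0 .08 0 0; 0 0 .09 0 0"

```text
clock: 12.0
tcp_pos: [0.6001, -0.0384, 0.2308]
orientation: [0.707, 0.708, -0.0, 0.0]
wrist_force: [0.3, -2.4, 1.0]
finger_gap: 0.007
grasp_force: 1.2
```

Contact was made at the expected place. Now I push slowly.

Emit:
play_rows:
  plan: "0 0 .015 0 0; 0 0 .035 0 0; 0 0 .055 0 0; 0 0 .075 0 0; 0 0 .095 0 0"

```text
clock: 12.62
tcp_pos: [0.5999, 0.0002, 0.2307]
orientation: [0.707, 0.708, -0.0, -0.0]
wrist_force: [-1.3, -2.0, 2.1]
finger_gap: 0.006
grasp_force: 1.3
```

Emit:
play_rows:
  plan: "0 0 .02 0 0; 0 0 .04 0 0; 0 0 .06 0 0; 0 0 .08 0 0; 0 0 .1 0 0"

```text
clock: 13.25
tcp_pos: [0.5999, 0.0401, 0.2306]
orientation: [0.707, 0.707, -0.0, -0.0]
wrist_force: [-2.1, -2.7, 1.1]
finger_gap: 0.01
grasp_force: 1.3
```

Emit:
play_rows:
  plan: "0 0 .015 0 0; 0 0 .03 0 0; 0 0 .045 0 0; 0 0 .055 0 0; 0 0 .06 0 0"

```text
clock: 13.88
tcp_pos: [0.6001, 0.064, 0.2307]
orientation: [0.707, 0.708, 0.0, -0.0]
wrist_force: [-1.4, -2.2, -0.3]
finger_gap: 0.007
grasp_force: 1.1
```

Emit:
play_rows:
  plan: "0 0 .008 0 0; 0 0 .014 0 0; 0 0 .018 0 0; 0 0 .022 0 0; 0 0 .022 0 0"

```text
clock: 14.5
tcp_pos: [0.6001, 0.071, 0.2307]
orientation: [0.707, 0.707, -0.001, 0.001]
wrist_force: [-1.8, -4.8, 0.2]
finger_gap: 0.003
grasp_force: 2.5
```

Emit:
play_rows:
  plan: "0 0 .005 0 0; 0 0 .01 0 0; 0 0 .01 0 0; 0 0 .01 0 0"

```text
clock: 15.0
tcp_pos: [0.6002, 0.072, 0.2307]
orientation: [0.708, 0.706, -0.003, 0.002]
wrist_force: [-2.0, -10.9, 2.9]
finger_gap: 0.004
grasp_force: 5.3
```

The carriage is on its stop: the force rose to 11 N with almost no motion. I back off and rise over the plunger.

Emit:
play_rows:
  plan: "0 0 -.05 0 0; 0 0 -.1 0 0; 0 0 -.1 .15 0; 0 0 -.1 .3 0; 0 0 -.1 .42 0"

```text
clock: 15.62
tcp_pos: [0.6005, 0.0359, 0.4015]
orientation: [0.707, 0.707, 0.002, 0.0]
wrist_force: [0.5, 1.0, -0.5]
finger_gap: 0.002
grasp_force: 0.0
```

```bash
python3 - <<'E'
from m import *
s=robot.read_state(); print(s["tcp_pos"],s["finger_gap"],s["clock"])
a,_=blob(T,(175,170,210,200),(0,130,180),(4,255,255)); b,_=blob(S,(445,212,482,246),*RD); print(a,b,tri(a,b),onz(T,*a,.188))
for p in(T,S): print(proj(p,[.601,.092,.08]))
W=robot.capture("wrist"); save(W,"w5")
E
```

```text
[0.60191931 0.03659098 0.40466996] 0.008319208938972375 15.725
[191.40939597 184.38255034] [464.6231003  225.37386018] (array([0.5991, 0.1925, 0.1842]), 0.0014) [0.59841719 0.1921288  0.188     ]
(np.float64(245.5685285427844), np.float64(190.9127829002047))
(np.float64(405.2946871531234), np.float64(247.30832195596406))
```

View pics/w5.png

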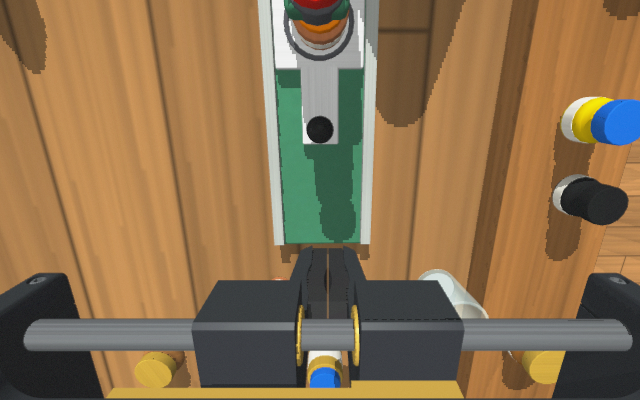

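The pot is under the press and the knob is at (320,129). I go over the plunger head at (0.599, 0.192).

Emit:
play_rows:
  plan: "0 0 .12 0 0; 0 -.002 .26 0 0; 0 -.002 .389 0 0; 0 -.002 .389 -.06 0; 0 -.002 .389 -.1 0"

```text
clock: 16.4
tcp_pos: [0.5988, 0.1916, 0.3562]
orientation: [0.706, 0.708, -0.002, -0.0]
wrist_force: [0.8, -0.7, 0.2]
finger_gap: 0.003
grasp_force: 0.0
```

Emit:
play_rows:
  plan: "0 0 0 -.01 0; 0 0 0 -.02 0; 0 0 0 -.03 0; 0 0 0 -.035 0; 0 0 0 -.04 0"

```text
clock: 17.02
tcp_pos: [0.5994, 0.1912, 0.3442]
orientation: [0.707, 0.707, -0.0, 0.001]
wrist_force: [-4.7, -2.9, 11.1]
finger_gap: 0.01
grasp_force: 5.8
```

Emit:
play_rows:
  plan: "0 0 0 -.008 0; 0 0 0 -.015 0; 0 0 0 -.02 0; 0 0 0 -.023 0; 0 0 0 -.023 0"

```text
clock: 17.65
tcp_pos: [0.5992, 0.1913, 0.3373]
orientation: [0.707, 0.707, 0.0, 0.001]
wrist_force: [-7.8, -4.8, 23.9]
finger_gap: 0.005
grasp_force: 12.3
```

Emit:
play_rows:
  plan: "0 0 0 -.003 0; 0 0 0 -.003 0; 0 0 0 -.003 0"

```text
clock: 18.02
tcp_pos: [0.5991, 0.1913, 0.3372]
orientation: [0.707, 0.707, 0.0, 0.002]
wrist_force: [-10.2, -6.1, 31.7]
finger_gap: 0.004
grasp_force: 15.7
```

The plunger is on its stop: 32 N with no further travel, and the head is at 0.171 m. I release and retreat clear.

Emit:
play_rows:
  plan: "0 0 0 .02 0; 0 0 0 .06 0; 0 0 0 .12 0; 0 0 0 .2 0; 0 0 0 .25 0"

```text
clock: 18.65
tcp_pos: [0.5998, 0.1924, 0.4344]
orientation: [0.707, 0.707, 0.002, 0.0]
wrist_force: [-0.7, -0.9, -0.3]
finger_gap: 0.004
grasp_force: 0.0
```

Emit:
play_rows:
  plan: "0 0 -.12 0 0; 0 0 -.25 0 0; 0 0 -.4 0 0; 0 0 -.55 0 0; 0 0 -.55 0 0"

```text
clock: 19.27
tcp_pos: [0.5996, -0.035, 0.4321]
orientation: [0.711, 0.704, -0.001, 0.002]
wrist_force: [-0.4, 0.5, 0.3]
finger_gap: 0.011
grasp_force: 0.0
```

```bash
python3 - <<'E'
from m import *
s=robot.read_state(); print(s["tcp_pos"],s["wrist_force"],s["clock"])
a,_=blob(T,(175,170,210,200),(0,130,180),(4,255,255)); b,_=blob(S,(445,212,482,246),*RD); print(a,b,tri(a,b))
cv2.imwrite("pics/end.png",cv2.resize(cv2.cvtColor(np.asarray(S["pixels"])[190:300,340:510],cv2.COLOR_RGB2BGR),(800,518),interpolation=cv2.INTER_CUBIC))
E
```

```text
[ 0.59956278 -0.02828152  0.43267767] [-0.1959015   1.07274532 -0.41470342] 19.375
[191.38383838 184.36363636] [464.60244648 225.31192661] (array([0.5991, 0.1924, 0.1844]), 0.0015)
```

View pics/end.png

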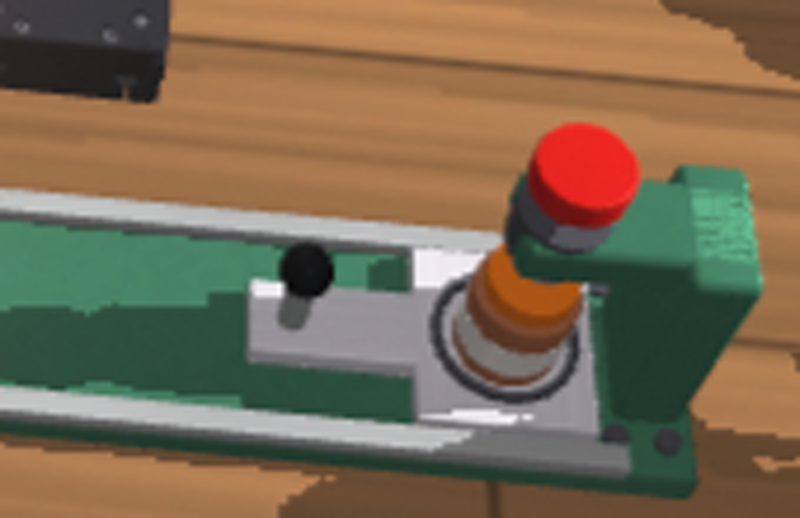

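The crop shows the lid down on the pot with no white neck left, the red head back up at its old pixel, and the pot upright inside the dish ring at about (515,330).

```bash
python3 -c "
from rig import robot; print(robot.sign_off())"
```

```text
the job is handed in; nothing more can be done
None
```

The large copper pot stands upright in the dish under the press with its orange lid pressed home and the plunger back up, as the last camera pictures show; I handed the job in at about 19.4 s and got no verdict back.

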